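Check a chassis frame for square with a slide rule and true it up

TASK

Check the clamped aluminium chassis frame for square: lay the slide rule inside it with its heel gently home in one corner and draw the tongue out until the nose bears lightly in the opposite corner, holding it there for a moment to read it: first on the diagonal that runs from the corner with the brass earthing stud, then on the other diagonal, never pressing so hard that the frame shifts while you measure. Then take the rule out and lay it flat on the mat beside the frame, and if the diagonals differ, shift the unclamped long bar along its own length until they are equal. Leave the other things on the bench where they are.

Things in the scene. Friction and masses are not known exactly. Their poses are not given: they have to be found in the camera images.
- frame: Chassis frame of 20 mm square aluminium profile flat on the bench mat, 20 mm high; the mat is the floor inside it. Inside 240 mm (its y) by 180 mm (its x) when square. Origin: its centre when square, mat level. The long bar on its +x side is fixed by two toggle clamps outside it, 53 mm high. Corner screws are only nipped up: it can lean as a parallelogram, up to 14 mm at the start
- corner_stud (a point): Inner corner of the clamped bar by the brass earthing stud (8 mm thick, 22 mm high, standing on the bar end), at frame (90, 120) mm. Like the other three corner points it lies 7.5 mm above the mat, the height of the rule's points; true inner edge within 1 mm.
- corner_plain (a point): The other inner corner of the clamped bar, at frame (90, -120) mm.
- corner_across (a point): Inner corner of the free bar (the long bar on the frame's -x side) diagonally across from the stud; at frame (-90, -120) mm when square. It moves with the free bar.
- corner_beside (a point): The other inner corner of the free bar, diagonally across from corner_plain; at frame (-90, 120) mm when square. It moves with the free bar.
- bar_middle (a point): Middle of the free bar, at its top face, 20 mm above the mat. The bar is 280 x 20 x 20 mm and stays parallel to the clamped bar; it shifts along its length, the short bars (200 mm from screw to screw) swinging at its ends. Friction holds it where it is left: about 9 N along the bar, or 11 N along a diagonal, is needed to shift it.
- rule: Slide rule, 0.3 kg: open aluminium channel 190 x 22 x 12 mm lying on the mat, a steel point (heel) at its -x end; in it slides a steel tongue with a like point (nose) at the +x end. Origin: middle of the channel's underside; z up. Point to point 234 mm when shut. The tongue slides at 0.5 N, less than the channel's grip on the mat when the rule rests on it, and stays where left.
- tongue (a joint): How far the tongue is drawn out (m), 0 shut against its stop, at most 0.11. Heel tip to nose tip is 0.234 + this value.
- thumb_block (a point): Middle of the black thumb block on the tongue, by which the rule can be carried: 26 mm along the rule, 14 mm wide, from 10 to 43 mm above the rule's underside; this point is 27 mm above the underside and, when shut, 125 mm from the heel tip (plus the tongue's value when drawn out).
- heel: Tip of the heel point (polished steel, 7 mm thick, 22 mm long, round end of 3.5 mm radius), 7.5 mm above the rule's underside. Fully home in a corner, touching both bars, the tip stays 1 to 2 mm short of the corner point. Light pressure is 2 to 6 N.
- nose: Tip of the nose point on the tongue, the same as the heel, 7.5 mm above the rule's underside; it too stays 1 to 2 mm short of the corner point when home. Light pressure is 2 to 6 N.
- screwdriver: Bystander: screwdriver 170 mm long lying on the mat. Leave alone.
- module: Bystander: small circuit board 70 x 50 x 12 mm on the mat. Leave alone.
Mind the look-alikes: they are no part of the job. What is meant by the rule is not brown or orange, and is the smaller of those in its own colour.

How it is judged:
By the outcome, as a careful person would: the job done as asked, in the order asked, and still so for the second after the job is handed in, with the robot touching nothing.
It also fails if it takes over 72 s, if anything falls off the work surface, if the arm or the gripper's body presses on something with over 40 N, if the wrist force passes 120 N, or if a joint passes its speed limit or range.

ROBOT

A 7-joint arm with a two-finger parallel gripper is mounted at the origin on the work surface. World frame = base frame: x ahead of the robot, y to its left, z up, the work surface at z = 0. Lengths are in m, angles in rad, forces in N, time in s.
With the tool pointing down it reaches from about 0.425 to 0.925 m from the base axis. Payload 6.8 kg.
Tool frame: the origin (TCP) lies on the centre line of the jaws, within the pads' length; the fingertips stand 14 mm ahead of it and the grasp point (between the pads) lies 5 mm behind it (bot.finger_overhang is the distance from the TCP to the fingertips, in m); z points along the fingers, y is the line along which they close (so a half turn about z gives the same grasp; the last joint's range is limited). The gripper opens to 85 mm and grips with 20 to 120 N. Pads are 22 mm wide; open, the fingers measure 114 mm over their backs; the gripper's body (76 mm by 85 mm) begins 54 mm behind the grasp point. The pads swing forward as they close: fully open they stand 13 mm farther back than shut.
Start: joints at [-1.367, 0.477, 0.022, 1.555, -0.011, 1.109, -0.083], TCP at [0.207, 0.642, 0.245] pointing down, gripper open.
Joint ranges: [-2.96, 2.96], [-0.34, 2.1], [-1.41, 1.46], [0.24, 2.44], [-1.37, 4.51], [0.17, 1.92], [-2.96, 2.96]. Speed limits (rad/s): [2.39, 2.39, 3.14, 3.14, 3.14, 3.14, 3.14].

INTERFACE

Orientations are given as a unit quaternion [w, x, y, z].
In Python, from station import bot gives the robot as it stands.
- The arm moves only by the shell command python3 -m inch 'ROWS' [OPENING] [FORCE]. ROWS is JSON, a list of rows, each a list of 4 numbers: the shift along the tool's x, y, z in m, then the turn about the tool's z in degrees. A call has 1 to 12 rows; each row shifts and turns the commanded pose from where the row before left it, along the tool's axes as they then stand; what a row does not reach is not made up. A row lasts 1/10 s, in which the tool goes at most 50 mm and 8.59 degrees, less where a joint would pass 70% of its speed; a pose out of reach is approached as far as the arm can. A call is refused whole if a number of a shift passes 0.05 or a number of a turn 8.59, either way. A call with a gripper value outside its range is refused whole. OPENING is the finger opening in m, from 0 to 0.0854, set as the call begins (- or left out, the last holds). The fingers move at their own pace and stop on an object; FORCE is the grip in N (left out, the last holds). Time passes only in rows, so rows that do not move let the fingers close. It gives the time, the measured TCP pose, the force, the opening and the grip force at its end, in the units of the state.
- bot.get_obs(): the state, without advancing time (a new reading comes with each control period).
- bot.read_camera(name): name is "side" or "top"; returns a dict with "color" (384x512x3 uint8, red, green, blue), "mtx" (3x3 intrinsics, pixels), "world_from_camera" (4x4, takes a point from camera to world coordinates). Camera axes: x right, y up, looking along -z (the intrinsics and any distortion apply to the point x, -y, -z); pixel columns grow to the right and rows downward; lengths in m; the calibration is good to about 2 mm. A picture is of the moment at which its call begins. There is no depth.
- bot.hand_in(): hands the job in; it is judged then, once.
The state is a dict: "t": time; "q": joint angles; "joint_vel": joint speeds; "joint_torque": joint torques, N m; "eef_pos": TCP position; "tool_rot": TCP orientation; "contact_force": force on the tool from outside, world axes, zero at the start; "torque": the same for the moment, N m; "gripper_width": opening from 0.0 (shut) to 1.0 (fully open); "grasp_force": force on a finger pad.
Only numpy, scipy, OpenCV 4.12 (cv2) and the standard library are available. Lean on these libraries where they do the work, as an engineer would, in place of code of your own. Each camera call takes 0.05 s, during which the arm holds its last target. There are 200 camera calls.

## Working session

There is one attempt and no reset: what is moved stays moved. The work goes in short steps, Python scripts to look and compute and a shell command to move; the robot and the scene stay as the last step left them, time stands still between calls to the robot, and variables do not carry over. Pictures are saved under pics/ and viewed, at most 10 in all, crops included, and the job is handed in when it is done.

```bash
ls; mkdir -p pics; python3 - <<'E'
from station import bot
import cv2
for n in("top","side"):
    r=bot.read_camera(n); cv2.imwrite(f"pics/{n}0.png",r["color"][:,:,::-1]); print(n,r["mtx"].tolist(),r["world_from_camera"].round(4).tolist(),[k for k in r])
o=bot.get_obs(); print(o)
E
```

```text
pics
top [[397.92527554239217, 0.0, 252.49006615254856], [0.0, 397.92527554239217, 187.69782305956016], [0.0, 0.0, 1.0]] [[0.0014, 0.9967, -0.0809, 0.3313], [-1.0, 0.0011, -0.0038, -0.1377], [-0.0037, 0.0809, 0.9967, 1.466], [0.0, 0.0, 0.0, 1.0]] ['color', 'mtx', 'world_from_camera']
side [[474.2104510042021, 0.0, 247.4245552948191], [0.0, 474.2104510042021, 189.9043589927122], [0.0, 0.0, 1.0]] [[0.9759, 0.1547, -0.1537, 0.1729], [-0.217, 0.6207, -0.7534, -1.4648], [-0.0211, 0.7687, 0.6393, 1.1876], [0.0, 0.0, 0.0, 1.0]] ['color', 'mtx', 'world_from_camera']
{'t': 0.1, 'q': array([-1.36707828,  0.477742  ,  0.02235143,  1.55634425, -0.01151619,
        1.10932785, -0.08309163]), 'joint_vel': array([ 0.00082392, -0.00048346,  0.00182662, -0.00340278, -0.00081321,
       -0.00071382,  0.00034417]), 'joint_torque': array([ 3.20217165e-03, -5.97759247e+01,  1.61293633e+00, -2.81951970e+01,
        1.27879667e-02,  5.09363366e-03,  5.18778552e-05]), 'eef_pos': array([0.20693439, 0.64195367, 0.24441015]), 'tool_rot': array([-7.49953483e-05,  1.55271451e-01,  9.87871479e-01, -8.43321542e-04]), 'contact_force': array([ 0.33890851, -0.04024534,  0.06356938]), 'torque': array([ 0.05732753, -0.0632471 , -0.01564227]), 'grasp_force': 0.0, 'gripper_width': 1.0007863240535795}
```

View pics/top0.png

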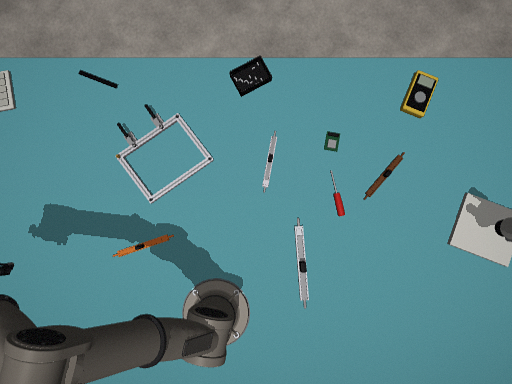

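View pics/side0.png

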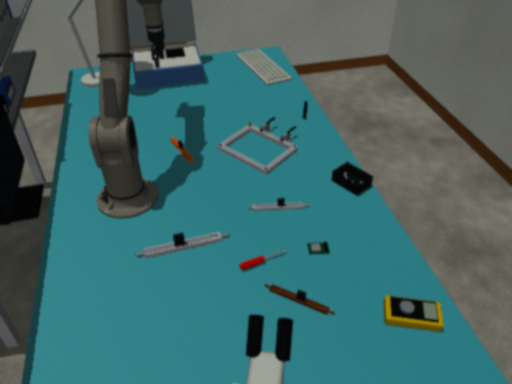

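Top view: the rule-like things are orange (143,245), brown (384,175), large silver (303,262) and small silver (270,160). The rule should be the small silver one: not brown or orange, and the smaller of the two silver ones. The frame is at about (165,158), with its clamps at (125,133) and (153,116). I'll confirm this in one enlarged crop.

```bash
python3 - <<'E'
import cv2
a=cv2.imread("pics/top0.png")[95:210,108:288]
cv2.imwrite("pics/crop0.png",cv2.resize(a,None,fx=4.4,fy=4.4,interpolation=cv2.INTER_CUBIC))
E
```

```text
(no output)
```

View pics/crop0.png

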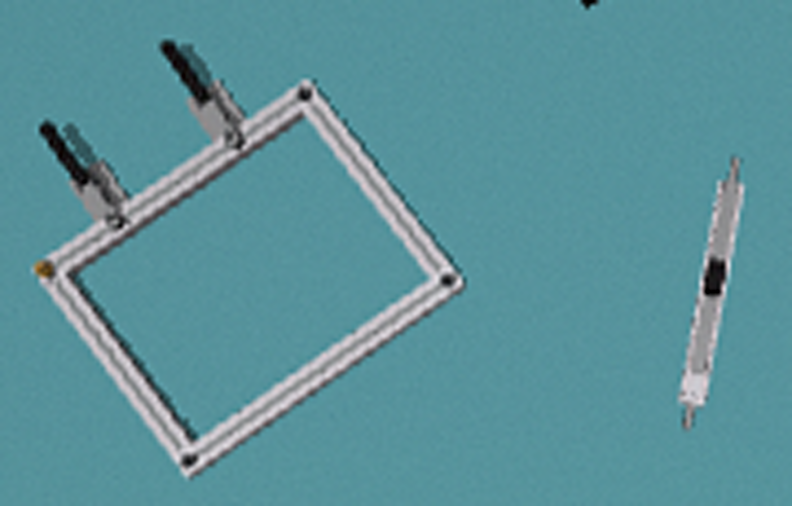

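The crop confirms the small silver rule: block at about crop (714,277), which is nearer the upper tip (736,158), so the heel is the lower tip (687,428). The frame's brass stud is at its left corner (45,268). The screws are at (305,93) for plain, (447,281) for across and (190,460) for beside.

```bash
cat > h.py <<'E'
import numpy as np, cv2
from station import bot
def ray(r,u,v):
    W=r["world_from_camera"];K=r["mtx"]
    d=W[:3,:3]@np.array([(u-K[0,2])/K[0,0],-(v-K[1,2])/K[1,1],-1]);return W[:3,3],d
def onz(r,u,v,z):
    c,d=ray(r,u,v);return c+d*(z-c[2])/d[2]
def tri(a,b):
    (c1,d1),(c2,d2)=a,b
    s=np.linalg.lstsq(np.c_[d1,-d2],c2-c1,rcond=None)[0];p=c1+d1*s[0];q=c2+d2*s[1];return (p+q)/2,np.linalg.norm(p-q)
def proj(r,p):
    W=r["world_from_camera"];K=r["mtx"];q=W[:3,:3].T@(np.array(p)-W[:3,3]);return K[0,0]*q[0]/-q[2]+K[0,2],K[1,1]*-q[1]/-q[2]+K[1,2]
def st():
    o=bot.get_obs();w,x,y,z=o["tool_rot"]
    return "t %.1f p %s ang %.2f F %s w %.3f g %.1f"%(o["t"],(o["eef_pos"]*1e3).round(2),np.degrees(np.arctan2(2*(x*y+w*z),1-2*(y*y+z*z))),o["contact_force"].round(2),o["gripper_width"],o["grasp_force"])
def blob(img,u,v,rad,f):
    h=img[int(v)-rad:int(v)+rad+1,int(u)-rad:int(u)+rad+1].astype(float)
    w=np.clip(f(h),0,None);yy,xx=np.mgrid[:h.shape[0],:h.shape[1]]
    return int(u)-rad+(w*xx).sum()/w.sum(),int(v)-rad+(w*yy).sum()/w.sum()
E
python3 - <<'E'
from h import *
T=bot.read_camera("top");S=bot.read_camera("side")
f=lambda u,v:(108+(u+.5)/4.4-.5,95+(v+.5)/4.4-.5)
dark=lambda h:110-h.max(2)
P={}
for n,u,v in(("plain",305,93),("across",447,281),("beside",190,460)):
    p=blob(T["color"],*[round(a) for a in f(u,v)],3,dark);P[n]=onz(T,*p,.021);print(n,np.round(p,1),P[n].round(4))
p=blob(T["color"],*[round(a) for a in f(45,268)],3,lambda h:h[...,0]-h[...,2]-25);print("stud",np.round(p,1),onz(T,*p,.036).round(4))
S0=onz(T,*p,.036)
for n in P: print(n,"side px",np.round(proj(S,P[n]),1))
d=P["plain"]-S0;print("clamped len",np.linalg.norm(d[:2]),"free",np.linalg.norm((P["across"]-P["beside"])[:2]))
nose=onz(T,*f(736,158),.0075);heel=onz(T,*f(687,428),.0075)
print("nose",nose.round(4),"heel",heel.round(4),np.linalg.norm(nose-heel),np.degrees(np.arctan2(*(nose-heel)[[1,0]])))
b=blob(T["color"],270,158,6,lambda h:60-h.max(2));print("block",b,onz(T,*b,.040).round(4))
b2=blob(S["color"],281,203,7,lambda h:50-h.max(2));print("blockside",b2,"tri",tri(ray(T,*b),ray(S,*b2)))
mid=(P["across"]+P["beside"])/2;print("barmid",mid)
E
```

```text
plain [176.9 116. ] [0.7144 0.1479 0.021 ]
across [209.4 158.4] [0.5561 0.026  0.021 ]
beside [150.8 199.4] [0.4054 0.2377 0.021 ]
stud [117.2 155.8] [0.563  0.3595 0.036 ]
plain side px [294.6 146.3]
across side px [265.9 168.3]
beside side px [220.4 144.9]
clamped len 0.2601463460959819 free 0.25982509649474034
nose [ 0.6632 -0.2152  0.0075] heel [ 0.4343 -0.1736  0.0075] 0.23263304605586893 -10.305404886939652
block (np.float64(269.8126195028681), np.float64(158.11185468451242)) [ 0.5545 -0.1948  0.04  ]
blockside (np.float64(280.6342155009452), np.float64(201.92722117202268)) tri (array([ 0.55623777, -0.19530182,  0.02746635]), np.float64(0.00035462442966008453))
barmid [0.48073196 0.13182799 0.021     ]
```

```bash
python3 -m inch '[[0,0,0,-7.7],[-0.04,-0.025,0,0],[-0.04,-0.025,0,0],[-0.04,-0.025,0,0],[-0.04,-0.025,0,0],[-0.04,-0.025,0,0],[-0.04,-0.025,0,0],[-0.04,-0.025,0,0],[-0.04,-0.025,0,0]]' 0.045 30
python3 -m inch '[[-0.014,-0.046,0.01,0],[-0.014,-0.046,0.01,0],[-0.014,-0.046,0.01,0],[-0.014,-0.046,0.01,0],[-0.014,-0.046,0.01,0],[-0.014,-0.046,0.01,0],[-0.014,-0.046,0.01,0],[-0.014,-0.046,0.01,0],[-0.014,-0.046,0.01,0],[-0.014,-0.046,0.01,0],[-0.014,-0.046,0.01,0],[-0.014,-0.046,0.01,0]]'
python3 -m inch '[[0,0,0,0],[0,0,0,0]]'
python3 -c "
from h import *
print(st());print(bot.get_obs()['q'].round(2))"
```

```text
t: 1.1
eef_pos: [0.4879, 0.3876, 0.2453]
tool_rot: [-0.0, 0.089, 0.996, 0.0]
contact_force: [0.7, 0.7, -0.3]
gripper_width: 0.527
grasp_force: 0.0
t: 2.3
eef_pos: [0.5547, -0.1857, 0.1249]
tool_rot: [0.0, 0.088, 0.996, 0.0]
contact_force: [0.1, 0.7, 0.5]
gripper_width: 0.531
grasp_force: 0.0
t: 2.5
eef_pos: [0.5541, -0.1853, 0.1248]
tool_rot: [-0.001, 0.09, 0.996, -0.0]
contact_force: [0.5, 1.3, 0.3]
gripper_width: 0.528
grasp_force: 0.0
t 2.5 p [ 554.08 -185.28  124.79] ang 169.65 F [0.49 1.29 0.34] w 0.528 g 0.0
[ 0.03  0.48  0.25  1.89 -0.16  0.79  1.75]
```

```bash
python3 -m inch '[[-0.0032,-0.0093,0.015,0],[0,0,0.02,0],[0,0,0.02,0],[0,0,0.02,0],[0,0,0.015,0],[0,0,0.01,0],[0,0,0,0]]' 
python3 - <<'E'
from h import *
print(st())
for n,(u0,v0,u1,v1) in {"top":(230,110,310,210),"side":(220,140,340,240)}.items():
    r=bot.read_camera(n); c=r["color"][v0:v1,u0:u1,::-1]; c=cv2.resize(c,(480,480*(v1-v0)//(u1-u0)),interpolation=cv2.INTER_CUBIC); cv2.imwrite(f"pics/{n}1.png",c)
a=cv2.resize(cv2.imread("pics/top1.png"),(400,500));b=cv2.resize(cv2.imread("pics/side1.png"),(400,400));b=cv2.copyMakeBorder(b,0,100,0,0,0)
cv2.imwrite("pics/both1.png",np.hstack([a,b]))
E
```

```text
t: 3.2
eef_pos: [0.5554, -0.1927, 0.0238]
tool_rot: [-0.001, 0.088, 0.996, 0.0]
contact_force: [-1.3, 0.7, 0.4]
gripper_width: 0.531
grasp_force: 0.0
t 3.2 p [ 555.42 -192.7    23.81] ang 169.90 F [-1.32  0.68  0.42] w 0.531 g 0.0
```

View pics/both1.png

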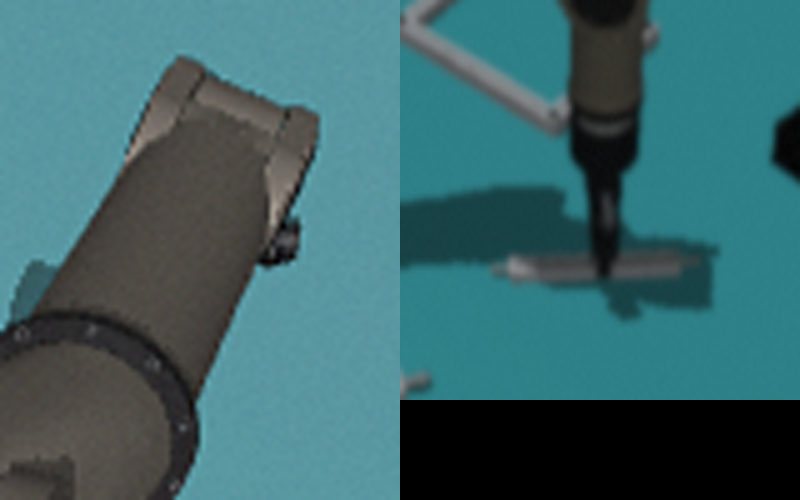

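The arm hides the top view. In the side crop, the fingers straddle the block at about (605,265). I'll grip and lift.

```bash
python3 -m inch '[[0,0,0,0],[0,0,0,0],[0,0,0,0],[0,0,0,0],[0,0,0,0],[0,0,0,0],[0,0,0,0]]' 0.0 40
python3 -c "
from h import *
print(st())"
python3 -m inch '[[0,0,-0.01,0],[0,0,-0.02,0],[0,0,-0.03,0],[0,0,-0.03,0],[0,0,0,0],[0,0,0,0]]'
python3 - <<'E'
from h import *
print(st())
for i in range(4): print(bot.get_obs()["eef_pos"]*1e3,bot.get_obs()["contact_force"]); bot.read_camera("side")
r=bot.read_camera("side");S=r["color"]
cv2.imwrite("pics/s2.png",cv2.resize(S[110:240,200:360,::-1],None,fx=4,fy=4,interpolation=cv2.INTER_CUBIC))
E
```

```text
t: 4.0
eef_pos: [0.557, -0.1945, 0.0265]
tool_rot: [0.001, 0.089, 0.996, -0.0]
contact_force: [-0.5, -1.5, 6.1]
gripper_width: 0.157
grasp_force: 41.5
t 4.0 p [ 557.03 -194.51   26.52] ang 169.80 F [-0.54 -1.53  6.05] w 0.157 g 41.5
t: 4.6
eef_pos: [0.5561, -0.1932, 0.1157]
tool_rot: [0.0, 0.088, 0.996, 0.0]
contact_force: [-0.6, 0.2, -3.3]
gripper_width: 0.158
grasp_force: 39.6
t 4.6 p [ 556.11 -193.16  115.66] ang 169.85 F [-0.62  0.21 -3.29] w 0.158 g 39.6
[ 556.11048913 -193.16221273  115.65944461] [-0.62108216  0.21140303 -3.28906961]
[ 555.36178127 -192.92401263  114.60814861] [-0.04549464  0.65102975 -3.64676009]
[ 555.02099438 -192.95964612  114.04374208] [-0.03034384 -0.24108367 -3.37160372]
[ 554.95925275 -192.96128294  113.81594129] [-0.87650557 -0.06677321 -3.66950875]
```

View pics/s2.png

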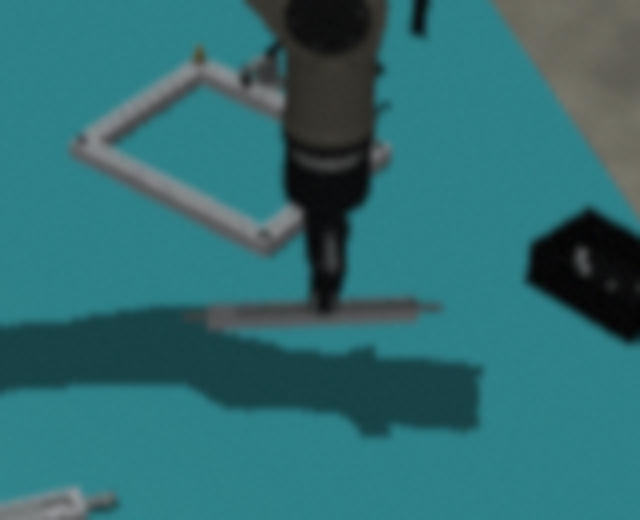

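The rule hangs level (crop, tips at about (190,316) and (440,308)). On gripping, the fingertips rode on the channel's rim (6 N up), which would add friction to the tongue. I'll set it down and regrip about 5 mm higher.

```bash
python3 -m inch '[[0,0,0.03,0],[0,0,0.03,0],[0,0,0.02,0],[0,0,0.006,0],[0,0,0,0],[0,0,0,0]]'
python3 -c "
from h import *
print(st())"
python3 -m inch '[[0,0,0,0],[0,0,0,0],[0,0,-0.006,0],[0,0,0,0],[0,0,0,0]]' 0.03 40
python3 -c "
from h import *
print(st())"
python3 -m inch '[[0,0,0,0],[0,0,0,0],[0,0,0,0],[0,0,0,0],[0,0,0,0],[0,0,0,0]]' 0.0 40
python3 -c "
from h import *
print(st())"
```

```text
t: 5.45
eef_pos: [0.5567, -0.1939, 0.0297]
tool_rot: [0.0, 0.089, 0.996, -0.0]
contact_force: [0.0, -0.1, -3.6]
gripper_width: 0.155
grasp_force: 39.5
t 5.5 p [ 556.66 -193.86   29.69] ang 169.82 F [ 0.01 -0.12 -3.61] w 0.155 g 39.5
t: 5.95
eef_pos: [0.5566, -0.1937, 0.0359]
tool_rot: [0.001, 0.089, 0.996, -0.0]
contact_force: [-0.4, 0.7, 0.1]
gripper_width: 0.349
grasp_force: 0.0
t 6.0 p [ 556.62 -193.65   35.9 ] ang 169.84 F [-0.41  0.68  0.14] w 0.349 g 0.0
t: 6.55
eef_pos: [0.5564, -0.1937, 0.0355]
tool_rot: [0.0, 0.089, 0.996, -0.0]
contact_force: [-0.8, 0.8, 5.9]
gripper_width: 0.153
grasp_force: 40.7
t 6.5 p [ 556.38 -193.69   35.46] ang 169.83 F [-0.83  0.79  5.91] w 0.153 g 40.7
```

```bash
cat >> h.py <<'E'
def avg(n=4):
    P=[];F=[]
    for i in range(n):
        bot.read_camera("side");o=bot.get_obs();P.append(o["eef_pos"]*1e3);F.append(o["contact_force"])
    w,x,y,z=o["tool_rot"];a=np.arctan2(2*(x*y+w*z),1-2*(y*y+z*z));p=np.mean(P,0);f=np.mean(F,0)
    X=np.array([np.cos(a),np.sin(a)]);Y=np.array([X[1],-X[0]])
    print("t %.2f p %s ang %.2f F %s | tool along x %.2f y %.2f, Fx %.2f Fy %.2f"%(o["t"],p.round(2),np.degrees(a),f.round(2),X@p[:2],Y@p[:2],X@f[:2],Y@f[:2]))
    return p,a
def goto(x,y,p,a):
    d=np.array([x,y])-p[:2];X=np.array([np.cos(a),np.sin(a)]);Y=np.array([X[1],-X[0]]);print("to go tool x %.2f y %.2f"%(X@d,Y@d))
E
python3 -m inch '[[0,0,-0.01,0],[0,0,-0.02,0],[0,0,-0.025,0],[0,0,-0.025,0],[0.0035,0.02,0,0],[0.0069,0.0398,0,0],[0.0069,0.0398,0,0],[0.0069,0.0398,0,0],[0.0069,0.0398,0,0],[0.0069,0.0398,0,0],[0.0069,0.0398,0,0],[0.0069,0.0398,0,0]]'
python3 -m inch '[[0.0069,0.0398,0,0],[0.0069,0.0398,0,4],[0.0035,0.02,0,8],[0,0,0,8.5],[0,0,0,8.5],[0,0,0,8.5],[0,0,0,8.5],[0,0,0,8.5],[0,0,0,8.5],[0,0,0,8.5],[0,0,0,8],[0,0,0,4.7]]'
python3 -m inch '[[0,0,0,-3.5],[0,0,0,0],[0,0,0,0]]'
python3 - <<'E'
from h import *
p,a=avg(3);print(bot.get_obs()["q"].round(2));goto(559.7,210.5,p,a)
S=bot.read_camera("side")["color"];T=bot.read_camera("top")["color"]
cv2.imwrite("pics/s3.png",np.hstack([cv2.resize(S[100:200,180:330,::-1],(400,400)),cv2.resize(T[90:215,90:240,::-1],(400,400))]))
E
```

```text
t: 7.75
eef_pos: [0.5569, 0.111, 0.1152]
tool_rot: [-0.001, 0.089, 0.996, -0.0]
contact_force: [0.6, -0.4, -3.5]
gripper_width: 0.15
grasp_force: 39.7
t: 8.95
eef_pos: [0.5589, 0.2106, 0.1149]
tool_rot: [-0.0, 0.735, 0.678, -0.001]
contact_force: [-0.9, -0.8, -2.4]
gripper_width: 0.157
grasp_force: 39.8
t: 9.25
eef_pos: [0.5593, 0.2105, 0.1151]
tool_rot: [-0.0, 0.713, 0.701, -0.0]
contact_force: [-0.0, -0.4, -2.9]
gripper_width: 0.153
grasp_force: 39.8
t 9.40 p [559.59 210.46 115.21] ang 89.09 F [ 0.24 -0.66 -2.94] | tool along x 219.32 y 556.18, Fx -0.66 Fy 0.25
[-0.88  0.56  0.57  1.88 -0.41  0.81 -0.11]
to go tool x 0.04 y 0.11
```

View pics/s3.png

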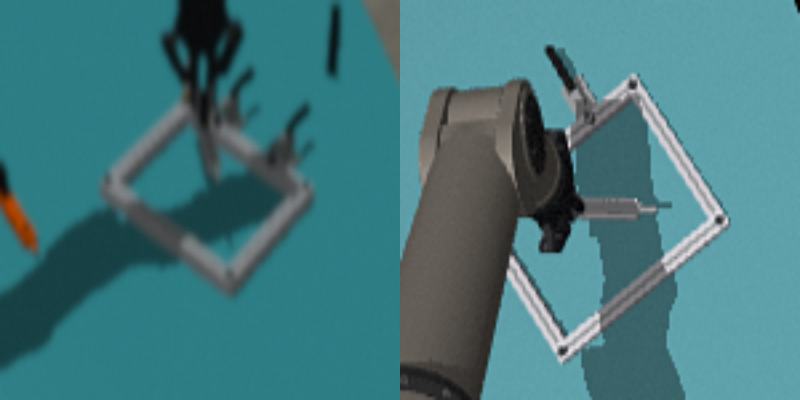

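The rule hangs above the frame, nose to the right (crop (670,205)), pointing at the across corner. Now I'll lower it.

```bash
python3 -m inch '[[0,0,0.02,-0.5],[0,0,0.025,0],[0,0,0.02,0],[0,0,0.01,0],[0,0,0.002,0],[0,0,0,0],[0,0,0,0]]'
python3 -c "
from h import *
avg(3)"
python3 -m inch '[[0,0,0.001,0],[0,0,0.001,0],[0,0,0,0]]'
python3 -c "
from h import *
avg(3)"
```

```text
t: 10.2
eef_pos: [0.5607, 0.2107, 0.0393]
tool_rot: [0.0, 0.709, 0.705, 0.001]
contact_force: [0.5, 0.3, -2.9]
gripper_width: 0.15
grasp_force: 39.7
t 10.35 p [560.56 210.79  39.27] ang 89.64 F [ 0.62 -0.35 -2.57] | tool along x 214.35 y 559.21, Fx -0.34 Fy 0.62
t: 10.65
eef_pos: [0.5598, 0.2106, 0.0362]
tool_rot: [-0.0, 0.709, 0.705, -0.0]
contact_force: [0.6, 0.4, -3.1]
gripper_width: 0.155
grasp_force: 39.7
t 10.80 p [559.81 210.51  36.25] ang 89.63 F [ 0.1   0.17 -3.08] | tool along x 214.09 y 558.46, Fx 0.17 Fy 0.10
```

```bash
python3 -m inch '[[0,0,0.0005,0],[0,0,0.0005,0],[0,0,0,0]]'
python3 -c "
from h import *
avg(3)"
python3 -m inch '[[0,0,0.0005,0],[0,0,0,0]]'
python3 -c "
from h import *
avg(3)"
python3 -m inch '[[0.002,0,0,0],[0.002,0,0,0],[0.001,0,0,0],[0,0,0,0]]'
python3 -c "
from h import *
avg(3)"
```

```text
t: 11.1
eef_pos: [0.5599, 0.2105, 0.0355]
tool_rot: [-0.0, 0.709, 0.705, 0.0]
contact_force: [-1.3, -1.2, 1.1]
gripper_width: 0.152
grasp_force: 40.2
t 11.25 p [559.92 210.51  35.52] ang 89.63 F [-1.64 -0.33  1.42] | tool along x 214.12 y 558.54, Fx -0.34 Fy -1.64
t: 11.45
eef_pos: [0.56, 0.2107, 0.0355]
tool_rot: [-0.0, 0.709, 0.705, 0.0]
contact_force: [-2.6, -0.2, 6.9]
gripper_width: 0.153
grasp_force: 41.2
t 11.60 p [559.96 210.67  35.48] ang 89.63 F [-3.63 -0.28  6.91] | tool along x 214.27 y 558.59, Fx -0.31 Fy -3.63
t: 12.0
eef_pos: [0.56, 0.2154, 0.0355]
tool_rot: [-0.0, 0.709, 0.705, 0.0]
contact_force: [-3.7, 0.4, 6.5]
gripper_width: 0.148
grasp_force: 41.3
t 12.15 p [559.97 215.43  35.47] ang 89.63 F [-2.98 -1.17  7.22] | tool along x 219.09 y 558.55, Fx -1.19 Fy -2.98
```

```bash
python3 -m inch '[[0,0,-0.0007,0],[0.001,0,0,0],[0,0,0,0]]'
python3 -c "
from h import *
avg(3)"
python3 -m inch '[[0.001,0,0,0],[0,0,0,0]]'
python3 -c "
from h import *
avg(3)"
python3 -m inch '[[0.0005,0,0,0],[0,0,0,0]]'
python3 -c "
from h import *
avg(3)"
```

```text
t: 12.45
eef_pos: [0.5601, 0.2162, 0.0355]
tool_rot: [0.0, 0.709, 0.705, -0.0]
contact_force: [-0.4, -1.7, 1.0]
gripper_width: 0.156
grasp_force: 40.4
t 12.60 p [560.12 216.19  35.53] ang 89.61 F [-0.22 -1.61  1.19] | tool along x 219.96 y 558.66, Fx -1.61 Fy -0.21
t: 12.8
eef_pos: [0.5601, 0.2176, 0.0355]
tool_rot: [0.0, 0.709, 0.705, 0.0]
contact_force: [0.2, -0.7, 1.4]
gripper_width: 0.155
grasp_force: 40.3
t 12.95 p [560.14 217.56  35.52] ang 89.64 F [ 0.64 -1.44  0.36] | tool along x 221.11 y 558.75, Fx -1.44 Fy 0.65
t: 13.15
eef_pos: [0.5601, 0.2181, 0.0355]
tool_rot: [0.0, 0.709, 0.705, 0.0]
contact_force: [-0.3, -1.2, 0.5]
gripper_width: 0.15
grasp_force: 40.3
t 13.30 p [560.06 218.12  35.54] ang 89.64 F [ 0.99 -1.29 -0.01] | tool along x 221.65 y 558.67, Fx -1.29 Fy 1.00
```

```bash
for i in 1; do python3 -m inch '[[0.0005,0,0,0],[0,0,0,0]]'|head -1; python3 -c "
from h import *
avg(2)"
python3 -m inch '[[0.0005,0,0,0],[0,0,0,0]]'|head -1
python3 -c "
from h import *
avg(2)"
python3 -m inch '[[0.0005,0,0,0],[0,0,0,0]]'|head -1
python3 -c "
from h import *
avg(2)"; done
```

```text
t: 13.5
t 13.60 p [559.96 218.55  35.54] ang 89.63 F [ 0.08 -1.24  0.99] | tool along x 222.11 y 558.56, Fx -1.24 Fy 0.09
t: 13.8
t 13.90 p [559.93 218.97  35.53] ang 89.63 F [-0.25 -2.1   1.49] | tool along x 222.58 y 558.50, Fx -2.10 Fy -0.24
t: 14.1
t 14.20 p [559.88 219.47  35.51] ang 89.63 F [ 0.46 -1.98  1.19] | tool along x 223.04 y 558.47, Fx -1.98 Fy 0.47
```

```bash
python3 -m inch '[[0.0005,0,0,0],[0,0,0,0]]'|head -1; python3 -c "
from h import *
avg(2)"
python3 -m inch '[[0.0005,0,0,0],[0,0,0,0]]'|head -1
python3 -c "
from h import *
avg(2)"
```

```text
t: 14.4
t 14.50 p [559.92 220.01  35.51] ang 89.63 F [-0.5  -2.35  2.06] | tool along x 223.60 y 558.49, Fx -2.35 Fy -0.48
t: 14.7
t 14.80 p [559.92 220.57  35.51] ang 89.64 F [-0.55 -2.48  2.41] | tool along x 224.11 y 558.51, Fx -2.48 Fy -0.53
```

```bash
python3 -m inch '[[0.0005,0,-0.0004,0],[0,0,0,0]]'|head -1; python3 -c "
from h import *
avg(2)"
python3 -m inch '[[0.0005,0,0,0],[0,0,0,0]]'|head -1
python3 -c "
from h import *
avg(2)"
python3 -m inch '[[0.0005,0,0,0],[0,0,0,0]]'|head -1
python3 -c "
from h import *
avg(2)"
```

```text
t: 15.0
t 15.10 p [559.75 221.52  35.59] ang 89.65 F [ 0.86  0.22 -3.69] | tool along x 224.91 y 558.40, Fx 0.22 Fy 0.86
t: 15.3
t 15.40 p [559.77 221.56  35.73] ang 89.64 F [ 1.14 -1.   -3.53] | tool along x 225.10 y 558.35, Fx -1.00 Fy 1.15
t: 15.6
t 15.70 p [560.06 221.93  35.9 ] ang 89.62 F [ 0.93 -1.2  -4.  ] | tool along x 225.64 y 558.57, Fx -1.19 Fy 0.93
```

```bash
python3 -m inch '[[0.0005,0,0.0003,0],[0,0,0,0]]'|head -1; python3 -c "
from h import *
avg(2)"
python3 -m inch '[[0.0005,0,0,0],[0,0,0,0]]'|head -1
python3 -c "
from h import *
avg(2)"
python3 - <<'E'
from h import *
T=bot.read_camera("top")["color"]
cv2.imwrite("pics/t4.png",cv2.resize(T[90:215,90:250,::-1],(800,600),interpolation=cv2.INTER_CUBIC))
E
```

```text
t: 15.9
t 16.00 p [560.26 222.38  35.72] ang 89.61 F [ 1.65 -1.91 -3.05] | tool along x 226.17 y 558.74, Fx -1.89 Fy 1.66
t: 16.2
t 16.30 p [560.26 222.69  35.69] ang 89.60 F [ 2.45 -4.06 -2.26] | tool along x 226.56 y 558.70, Fx -4.04 Fy 2.48
```

View pics/t4.png

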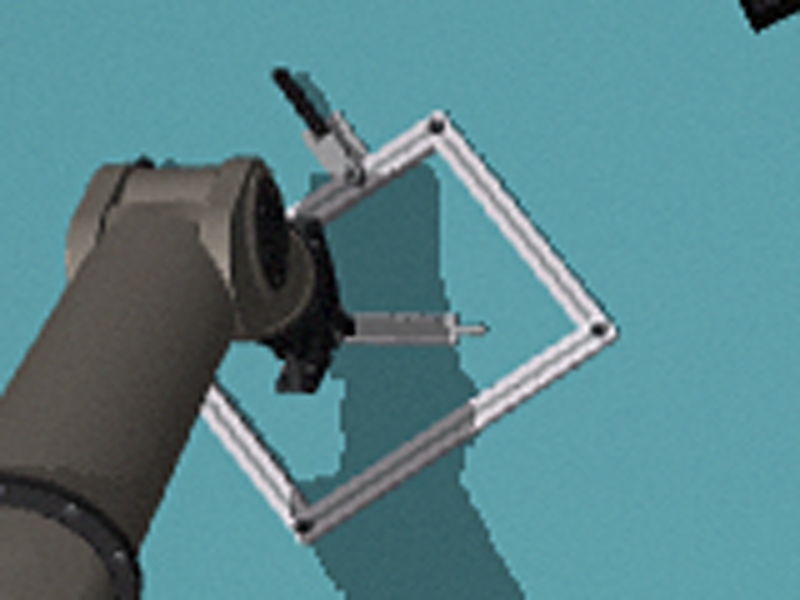

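Top crop: the nose is at (485,328), in line with the across corner (600,330), and the frame hasn't moved. The force is almost purely along frame -y, so the heel touches only the short bar. I'll slide it along that bar towards the clamped bar.

```bash
python3 -m inch '[[0.0003,0.0008,0,0],[0,0,0,0]]'|head -1; python3 -c "
from h import *
avg(2)"
python3 -m inch '[[0.0003,0.0008,0,0],[0,0,0,0]]'|head -1
python3 -c "
from h import *
avg(2)"
```

```text
t: 16.55
t 16.65 p [560.74 222.93  35.58] ang 89.62 F [ 1.62 -4.82 -1.48] | tool along x 226.66 y 559.24, Fx -4.81 Fy 1.65
t: 16.85
t 16.95 p [561.2  223.07  35.56] ang 89.63 F [ 1.3  -5.99 -0.34] | tool along x 226.68 y 559.75, Fx -5.98 Fy 1.34
```

```bash
python3 -m inch '[[-0.0004,0.0008,0,0],[0,0,0,0]]'|head -1; python3 -c "
from h import *
avg(2)"
python3 -m inch '[[0.0001,0.0008,0,0],[0,0,0,0]]'|head -1
python3 -c "
from h import *
avg(2)"
```

```text
t: 17.15
t 17.25 p [561.56 223.04  35.54] ang 89.66 F [-2.12 -5.34  1.5 ] | tool along x 226.34 y 560.24, Fx -5.36 Fy -2.09
t: 17.45
t 17.55 p [561.89 223.05  35.53] ang 89.67 F [-3.23 -4.89  3.22] | tool along x 226.24 y 560.62, Fx -4.91 Fy -3.21
```

```bash
python3 -m inch '[[0,-0.0004,-0.0003,0],[0,0,0,0],[0,0,0,0]]'|head -1; python3 -c "
from h import *
avg(4)"

```

```text
t: 17.85
t 18.05 p [561.82 223.06  35.57] ang 89.68 F [-1.11 -5.19 -0.59] | tool along x 226.22 y 560.56, Fx -5.19 Fy -1.08
```

The heel is home on both bars (3.9 and 3.6 N). Home TCP is (561.82, 223.06). Now I'll draw the tongue out.

```bash
python3 -m inch '[[-0.0005,0,0,0],[-0.001,0,0,0],[-0.002,0,0.0001,0],[-0.004,0,0,0],[-0.004,0,0,0],[-0.004,0,0,0],[-0.004,0,0,0],[-0.002,0,0,0],[0,0,0,0]]'|head -1; python3 -c "
from h import *
avg(2)"

```

```text
t: 18.95
t 19.05 p [562.65 201.8   35.82] ang 89.63 F [ 0.12 -0.62 -3.4 ] | tool along x 205.41 y 561.34, Fx -0.62 Fy 0.12
```

```bash
python3 -m inch '[[0,-0.0005,0.0004,0],[-0.004,0,0,0],[-0.004,0,0,0],[-0.004,0,0,0],[-0.004,0,0,0],[-0.002,0,0,0],[0,0,0,0]]'|head -1; python3 -c "
from h import *
avg(2)"
python3 -m inch '[[-0.004,0,0,0],[-0.004,0,0,0],[-0.004,0,0,0],[-0.004,0,0,0],[-0.002,0,0,0],[0,0,0,0]]'|head -1; python3 -c "
from h import *
avg(2)
T=bot.read_camera('top')['color']
cv2.imwrite('pics/t5.png',cv2.resize(T[90:215,90:250,::-1],(800,600),interpolation=cv2.INTER_CUBIC))"

```

```text
t: 19.75
t 19.85 p [562.15 183.42  35.52] ang 89.61 F [ 0.05 -0.2   0.49] | tool along x 187.19 y 560.90, Fx -0.20 Fy 0.06
t: 20.45
t 20.55 p [562.02 165.43  35.5 ] ang 89.62 F [ 0.29 -0.8   2.23] | tool along x 169.18 y 560.90, Fx -0.80 Fy 0.30
```

View pics/t5.png

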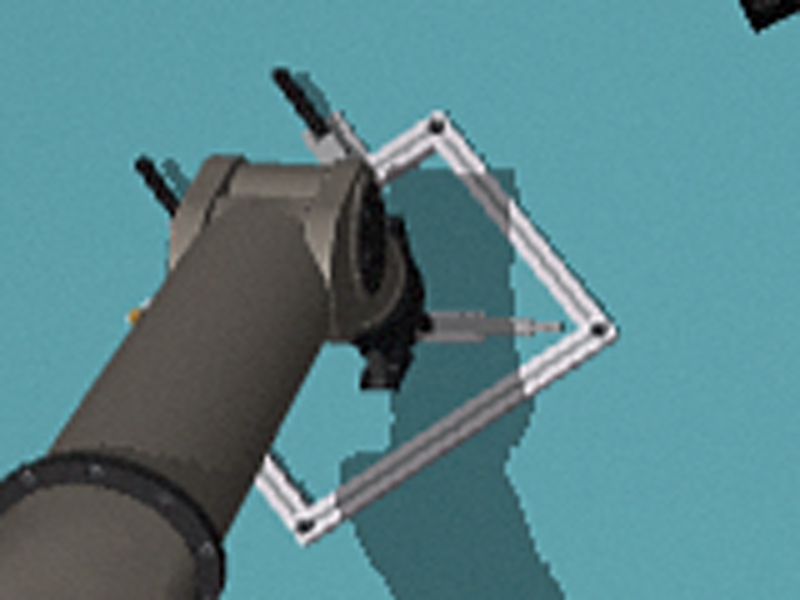

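The top crop shows the nose at (562,326), but the channel end has moved from 455 to about 490. The tongue was slightly lifted at first, so it carried the channel along and the heel came off. I'll push back home and draw again with more weight on the mat.

```bash
python3 -m inch '[[0.003,0,-0.0001,0],[0.006,0,0,0],[0.006,0,0,0],[0.006,0,0,0],[0.006,0,0,0],[0.006,0,0,0],[0.006,0,0,0],[0.006,0,0,0],[0.006,0,0,0],[0.004,0,0,0],[0,0,0,0]]'|head -1; python3 -c "
from h import *
avg(2)"
python3 -m inch '[[0.0012,0,0,0],[0,0,0,0]]'|head -1; python3 -c "
from h import *
avg(2)"

```

```text
t: 21.7
t 21.80 p [562.11 221.79  35.49] ang 89.68 F [-0.52  0.3   2.43] | tool along x 224.95 y 560.85, Fx 0.30 Fy -0.52
t: 22.0
t 22.10 p [562.13 221.86  35.5 ] ang 89.62 F [-0.56 -2.09  3.64] | tool along x 225.54 y 560.66, Fx -2.09 Fy -0.55
```

```bash
python3 -m inch '[[0.0006,0,0,0],[0,0,0,0]]'|head -1; python3 -c "
from h import *
avg(2)"
python3 -m inch '[[0.0005,0,0,0],[0,0,0,0]]'|head -1; python3 -c "
from h import *
avg(2)"

```

```text
t: 22.3
t 22.40 p [562.15 221.88  35.49] ang 89.61 F [-1.94 -4.24  4.55] | tool along x 225.73 y 560.61, Fx -4.25 Fy -1.91
t: 22.6
t 22.70 p [562.17 222.16  35.49] ang 89.60 F [-2.26 -5.24  5.13] | tool along x 226.07 y 560.61, Fx -5.25 Fy -2.22
```

```bash
python3 -m inch '[[0.0002,-0.0002,-0.0002,0],[0.0002,0,0,0],[0,0,0,0]]'|head -1; python3 -c "
from h import *
avg(2)"

```

```text
t: 23.0
t 23.10 p [561.91 222.9   35.51] ang 89.62 F [-0.44 -5.52  3.05] | tool along x 226.59 y 560.44, Fx -5.53 Fy -0.41
```

```bash
python3 -m inch '[[-0.0005,0,0.0001,0],[-0.001,0,0.0001,0],[-0.002,0,0.0001,0],[-0.003,0,0.0001,0],[-0.003,0,0,0],[-0.003,0,0,0],[-0.003,0,0,0],[-0.002,0,0,0],[0,0,0,0]]'|head -1; python3 -c "
from h import *
avg(2)
T=bot.read_camera('top')['color']
cv2.imwrite('pics/t6.png',cv2.resize(T[90:215,90:250,::-1],(800,600),interpolation=cv2.INTER_CUBIC))"

```

```text
t: 24.0
t 24.10 p [561.86 206.47  35.49] ang 89.66 F [-2.17 -0.49  5.58] | tool along x 209.81 y 560.62, Fx -0.50 Fy -2.17
```

View pics/t6.png

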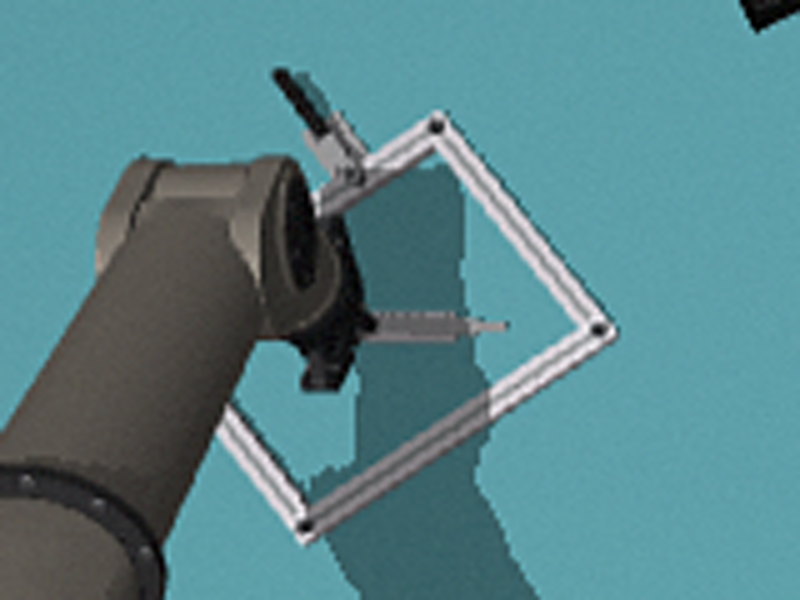

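The channel end stayed at about 457 while the nose moved to 507, so the tongue draws out and the heel holds. Continuing.

```bash
python3 -m inch '[[-0.002,0,-0.0002,0],[-0.004,0,0,0],[-0.004,0,0,0],[-0.005,0,0,0],[-0.005,0,0,0],[-0.005,0,-0.0001,0],[-0.005,0,0,0],[-0.005,0,0,0],[-0.004,0,0,0],[-0.003,0,0,0],[-0.002,0,0,0],[0,0,0,0]]'|head -1; python3 -c "
from h import *
avg(2)"
python3 -m inch '[[-0.001,0,0,0],[-0.001,0,0,0],[-0.001,0,0,0],[0,0,0,0]]'|head -1; python3 -c "
from h import *
avg(2)"

```

```text
t: 25.35
t 25.45 p [561.67 161.73  35.53] ang 89.63 F [ 0.07 -1.17  0.17] | tool along x 165.37 y 560.61, Fx -1.17 Fy 0.08
t: 25.85
t 25.95 p [561.58 158.85  35.52] ang 89.63 F [-0.21 -0.11 -0.36] | tool along x 162.46 y 560.55, Fx -0.11 Fy -0.21
```

```bash
python3 -m inch '[[-0.001,0,0,0],[-0.0005,0,0,0],[0,0,0,0]]'|head -1; python3 -c "
from h import *
avg(2)"
python3 -m inch '[[-0.0005,0,0,0],[-0.0005,0,0,0],[0,0,0,0]]'|head -1; python3 -c "
from h import *
avg(2)"
python3 -m inch '[[-0.0006,0,0,0],[0,0,0,0]]'|head -1; python3 -c "
from h import *
avg(2)"
```

```text
t: 26.25
t 26.35 p [561.56 157.39  35.54] ang 89.63 F [ 0.77  0.13 -1.67] | tool along x 161.02 y 560.53, Fx 0.13 Fy 0.77
t: 26.65
t 26.75 p [561.54 156.44  35.53] ang 89.63 F [-0.41 -0.34 -1.43] | tool along x 160.03 y 560.52, Fx -0.34 Fy -0.41
t: 26.95
t 27.05 p [561.52 155.84  35.54] ang 89.63 F [-0.19  0.35 -1.68] | tool along x 159.43 y 560.51, Fx 0.35 Fy -0.19
```

```bash
python3 -m inch '[[-0.0006,0,0.0001,0],[0,0,0,0]]'|head -1; python3 -c "
from h import *
avg(2)"
python3 -m inch '[[-0.0006,0,0,0],[0,0,0,0]]'|head -1; python3 -c "
from h import *
avg(2)"
python3 -m inch '[[-0.0005,0,0,0],[0,0,0,0]]'|head -1; python3 -c "
from h import *
avg(2)"
```

```text
t: 27.25
t 27.35 p [561.53 155.24  35.53] ang 89.63 F [-1.18  0.09 -0.49] | tool along x 158.83 y 560.53, Fx 0.08 Fy -1.18
t: 27.55
t 27.65 p [561.52 154.68  35.52] ang 89.63 F [-0.85 -0.24  0.07] | tool along x 158.28 y 560.51, Fx -0.25 Fy -0.85
t: 27.85
t 27.95 p [561.55 154.2   35.53] ang 89.63 F [-1.81  0.11  1.16] | tool along x 157.84 y 560.54, Fx 0.09 Fy -1.81
```

```bash
python3 -m inch '[[-0.0005,0,-0.0001,0],[0,0,0,0]]'|head -1; python3 -c "
from h import *
avg(2)"
python3 -m inch '[[-0.0005,0,0,0],[0,0,0,0]]'|head -1; python3 -c "
from h import *
avg(2)"
python3 -m inch '[[-0.0004,0,0,0],[0,0,0,0]]'|head -1; python3 -c "
from h import *
avg(2)"
```

```text
t: 28.15
t 28.25 p [561.53 153.96  35.55] ang 89.64 F [-2.    0.75  0.28] | tool along x 157.45 y 560.57, Fx 0.74 Fy -2.01
t: 28.45
t 28.55 p [561.43 153.6   35.52] ang 89.65 F [-2.21  2.73 -0.68] | tool along x 157.05 y 560.47, Fx 2.72 Fy -2.23
t: 28.75
t 28.85 p [561.42 153.29  35.52] ang 89.65 F [-1.96  4.36 -1.11] | tool along x 156.72 y 560.48, Fx 4.35 Fy -1.99
```

The nose is on the short bar only, so I'll slide it along that bar towards the free bar.

```bash
python3 -m inch '[[-0.0003,-0.0008,0,0],[0,0,0,0]]'|head -1; python3 -c "
from h import *
avg(2)"
python3 -m inch '[[-0.0003,-0.0008,0,0],[0,0,0,0]]'|head -1; python3 -c "
from h import *
avg(2)"
```

```text
t: 29.05
t 29.15 p [560.73 152.56  35.55] ang 89.62 F [-1.87  4.64 -1.96] | tool along x 156.27 y 559.71, Fx 4.62 Fy -1.90
t: 29.35
t 29.45 p [560.25 152.51  35.58] ang 89.66 F [-0.11  5.17 -3.47] | tool along x 155.84 y 559.33, Fx 5.17 Fy -0.14
```

```bash
python3 -m inch '[[0.0001,-0.0001,0.0002,0],[0,0,0,0],[0,0,0,0]]'|head -1; python3 -c "
from h import *
avg(4)"
python3 -m inch '[[0,0,0,0],[0,0,0,0],[0,0,0,0],[0,0,0,0],[0,0,0,0],[0,0,0,0],[0,0,0,0]]'|head -1; python3 -c "
from h import *
avg(3)"
```

```text
t: 29.75
t 29.95 p [560.26 152.48  35.53] ang 89.64 F [-0.21  5.02 -1.84] | tool along x 155.95 y 559.30, Fx 5.02 Fy -0.24
t: 30.65
t 30.80 p [560.25 152.47  35.52] ang 89.64 F [ 0.3   4.29 -1.97] | tool along x 155.95 y 559.29, Fx 4.29 Fy 0.27
```

Diagonal 1 reads an extension of 70.45 mm: travel from (561.9, 222.9) to (560.25, 152.47), with the nose held at about 4–5 N. Next I'll shut, lift, turn by -73.5° and go to the other diagonal.

```bash
python3 -m inch '[[0.002,0.0005,0,0],[0.004,0.0005,0,0],[0.007,0,-0.0001,0],[0.007,0,0,0],[0.007,0,0,0],[0.007,0,0,0],[0.007,0,0,0],[0.007,0,0,0],[0.007,0,0,0],[0.007,0,0,0],[0.004,0,0,0],[0.002,0,0,0]]'|head -1; python3 -c "
from h import *
avg(1)"
python3 -m inch '[[-0.002,0,-0.01,0],[-0.002,0,-0.02,0],[-0.004,0,-0.02,0],[0,0,0,-4],[0,0,0,-8],[0,0,0,-8.5],[0,0,0,-8.5],[0,0,0,-8.5],[0,0,0,-8.5],[0,0,0,-8.5],[0,0,0,-8.5],[0,0,0,-7]]'|head -1
python3 -m inch '[[0,0,0,-3.5],[0,0,0,0],[0,0,0,0]]'|head -1
python3 -c "
from h import *
p,a=avg(2);goto(547.8,199.9,p,a);print('turn',np.degrees(a)-163.1)"
```

```text
t: 32.0
t 32.05 p [561.38 221.14  35.52] ang 89.67 F [-2.01  0.38  2.05] | tool along x 224.34 y 560.11, Fx 0.37 Fy -2.01
t: 33.25
t: 33.55
t 33.65 p [561.36 211.9   85.58] ang 163.03 F [ 0.27  0.15 -2.99] | tool along x -475.09 y 366.49, Fx -0.21 Fy 0.23
to go tool x 9.47 y -15.43
turn -0.06725373515493516
```

```bash
python3 -m inch '[[0.005,-0.008,0,0],[0.0045,-0.0075,0.005,0],[0,0,0.015,0],[0,0,0.015,0],[0,0,0.01,0],[0,0,0.003,0],[0,0,0.001,0],[0,0,0,0],[0,0,0,0]]'|head -1
python3 -c "
from h import *
p,a=avg(2);goto(542.1,201.7,p,a)"
python3 -m inch '[[0.0015,0,0.0005,0],[0.001,0,0,0],[0,0,0,0]]'|head -1
python3 -c "
from h import *
avg(2)"
```

```text
t: 34.55
t 34.65 p [547.98 200.51  36.85] ang 163.14 F [-0.05  0.19 -3.3 ] | tool along x -466.28 y 350.81, Fx 0.11 Fy 0.17
to go tool x 5.97 y -0.57
t: 34.95
t 35.05 p [545.2  201.02  36.04] ang 163.14 F [ 0.5   0.59 -2.87] | tool along x -463.47 y 350.49, Fx -0.31 Fy 0.71
```

```bash
python3 -m inch '[[0.001,0,0.0003,0],[0.001,0,0.0002,0],[0,0,0,0]]'|head -1
python3 -c "
from h import *
avg(2)"
python3 -m inch '[[0.001,0,0,0],[0,0,0,0]]'|head -1
python3 -c "
from h import *
avg(2)"
python3 -m inch '[[0.0006,0,0,0],[0,0,0,0]]'|head -1
python3 -c "
from h import *
avg(2)"
```

```text
t: 35.35
t 35.45 p [543.3  201.6   35.53] ang 163.14 F [ 0.05 -0.5  -2.22] | tool along x -461.45 y 350.53, Fx -0.19 Fy -0.46
t: 35.65
t 35.75 p [542.42 201.85  35.53] ang 163.13 F [-0.02 -0.12 -1.86] | tool along x -460.48 y 350.60, Fx -0.01 Fy -0.12
t: 35.95
t 36.05 p [541.89 202.05  35.53] ang 163.13 F [-0.    0.23 -1.48] | tool along x -459.96 y 350.57, Fx 0.07 Fy 0.22
```

```bash
python3 -m inch '[[0.001,0,0,0],[0,0,0,0]]'|head -1
python3 -c "
from h import *
avg(2)"
python3 -m inch '[[0.0008,0,0,0],[0,0,0,0]]'|head -1
python3 -c "
from h import *
avg(2)"
python3 -m inch '[[0.0006,0,0,0],[0,0,0,0]]'|head -1
python3 -c "
from h import *
avg(2)"
```

```text
t: 36.25
t 36.35 p [540.85 202.33  35.54] ang 163.14 F [-0.32 -0.18 -1.42] | tool along x -458.90 y 350.53, Fx 0.25 Fy -0.26
t: 36.55
t 36.65 p [540.22 202.51  35.54] ang 163.14 F [ 0.05 -0.53 -1.98] | tool along x -458.26 y 350.50, Fx -0.20 Fy -0.49
t: 36.85
t 36.95 p [539.74 202.42  35.54] ang 163.13 F [ 0.74 -0.98 -1.28] | tool along x -457.77 y 350.33, Fx -1.00 Fy -0.73
```

```bash
python3 -m inch '[[0.0005,0,0,0],[0,0,0,0]]'|head -1
python3 -c "
from h import *
avg(2)"
python3 -m inch '[[0.0005,0,0,0],[0,0,0,0]]'|head -1
python3 -c "
from h import *
avg(2)"
```

```text
t: 37.15
t 37.25 p [539.48 202.5   35.59] ang 163.12 F [ 3.12 -2.35 -2.39] | tool along x -457.45 y 350.40, Fx -3.67 Fy -1.34
t: 37.45
t 37.55 p [539.15 202.61  35.66] ang 163.13 F [ 4.22 -3.31 -1.65] | tool along x -457.14 y 350.37, Fx -5.00 Fy -1.95
```

```bash
python3 -m inch '[[0.0002,-0.0008,0.0002,0],[0,0,0,0]]'|head -1
python3 -c "
from h import *
avg(2)"
python3 -m inch '[[0.0001,-0.0008,0,0],[0,0,0,0]]'|head -1
python3 -c "
from h import *
avg(2)"
```

```text
t: 37.75
t 37.85 p [538.93 202.19  35.58] ang 163.12 F [ 4.65 -3.32 -1.71] | tool along x -456.99 y 349.99, Fx -5.42 Fy -1.82
t: 38.05
t 38.15 p [538.73 201.8   35.63] ang 163.11 F [ 4.68 -2.15 -2.06] | tool along x -456.87 y 349.60, Fx -5.11 Fy -0.70
```

```bash
python3 -m inch '[[-0.0002,-0.0007,0.0001,0],[0,0,0,0]]'|head -1
python3 -c "
from h import *
avg(3)"
```

```text
t: 38.35
t 38.50 p [538.62 201.36  35.55] ang 163.12 F [ 5.21 -1.16 -1.43] | tool along x -456.92 y 349.11, Fx -5.32 Fy 0.40
```

Heel home on diagonal 2: ex 3.6 and ey 4.0 N, home TCP (538.62, 201.36). I'll load it onto the mat, then draw.

```bash
python3 -m inch '[[-0.0003,0,0.0004,0],[-0.0005,0,0.0001,0],[-0.001,0,0.0001,0],[-0.003,0,0,0],[-0.004,0,0,0],[-0.004,0,0,0],[-0.004,0,0,0],[-0.002,0,0,0],[0,0,0,0]]'|head -1
python3 -c "
from h import *
avg(2)"
python3 -m inch '[[-0.003,0,0,0],[-0.004,0,0,0],[-0.004,0,0,0],[-0.004,0,0,0],[-0.003,0,0,0],[-0.002,0,0,0],[0,0,0,0]]'|head -1
python3 -c "
from h import *
avg(2)
T=bot.read_camera('top')['color']
cv2.imwrite('pics/t7.png',cv2.resize(T[90:215,90:250,::-1],(800,600),interpolation=cv2.INTER_CUBIC))"
```

```text
t: 39.4
t 39.50 p [555.63 196.19  35.43] ang 163.14 F [ 0.32 -0.27  7.63] | tool along x -474.85 y 348.90, Fx -0.39 Fy -0.16
t: 40.2
t 40.30 p [574.75 190.33  35.44] ang 163.14 F [ 0.21 -0.81  7.77] | tool along x -494.83 y 348.87, Fx -0.44 Fy -0.72
```

View pics/t7.png

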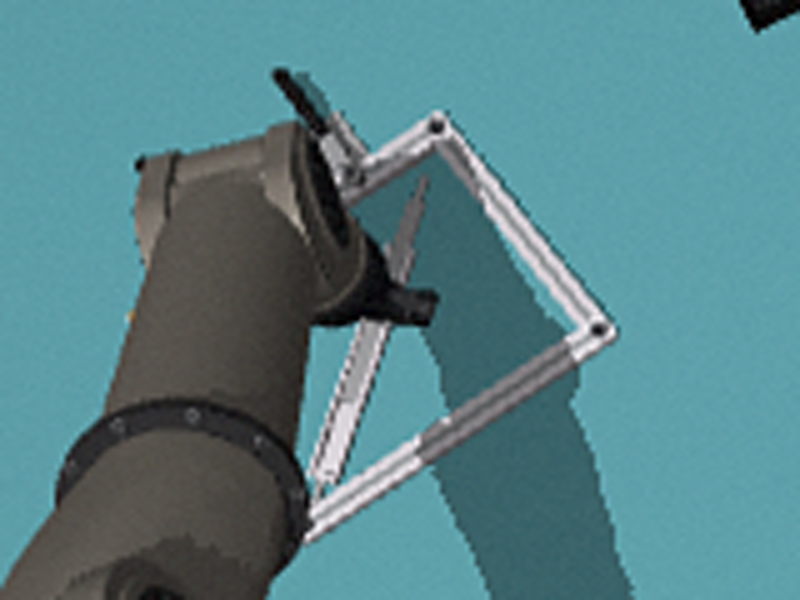

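The heel is still in the beside corner (315,490) and the nose (427,180) is about 20 mm short of the plain corner. No more pictures after this one.

```bash
python3 -m inch '[[-0.003,0,-0.0003,0],[-0.004,0,-0.0001,0],[-0.004,0,0,0],[-0.002,0,0,0],[-0.001,0,0,0],[-0.001,0,0,0],[0,0,0,0]]'|head -1
python3 -c "
from h import *
avg(2)"
python3 -m inch '[[-0.001,0,0,0],[0,0,0,0]]'|head -1
python3 -c "
from h import *
avg(2)"
python3 -m inch '[[-0.0006,0,0,0],[0,0,0,0]]'|head -1
python3 -c "
from h import *
avg(2)"
```

```text
t: 41.05
t 41.15 p [588.73 186.1   35.48] ang 163.15 F [0.92 0.2  5.75] | tool along x -509.52 y 348.75, Fx -0.82 Fy 0.46
t: 41.35
t 41.45 p [589.59 185.82  35.48] ang 163.15 F [-0.3  -0.43  5.77] | tool along x -510.44 y 348.70, Fx 0.17 Fy -0.50
t: 41.65
t 41.75 p [590.13 185.68  35.48] ang 163.16 F [-1.12  0.56  6.  ] | tool along x -511.00 y 348.72, Fx 1.24 Fy 0.21
```

```bash
python3 -m inch '[[-0.0005,0,-0.0002,0],[0,0,0,0]]'|head -1
python3 -c "
from h import *
avg(2)"
python3 -m inch '[[-0.0004,0,0,0],[0,0,0,0]]'|head -1
python3 -c "
from h import *
avg(2)"

```

```text
t: 41.95
t 42.05 p [590.85 185.43  35.47] ang 163.16 F [0.55 0.58 5.18] | tool along x -511.79 y 348.66, Fx -0.36 Fy 0.72
t: 42.25
t 42.35 p [591.35 185.28  35.47] ang 163.16 F [0.05 0.74 5.  ] | tool along x -512.29 y 348.69, Fx 0.16 Fy 0.72
```

```bash
python3 -m inch '[[-0.0006,0,-0.0001,0],[0,0,0,0]]'|head -1
python3 -c "
from h import *
avg(2)"
python3 -m inch '[[-0.0006,0,0,0],[0,0,0,0]]'|head -1
python3 -c "
from h import *
avg(2)"
python3 -m inch '[[-0.0005,0,0,0],[0,0,0,0]]'|head -1
python3 -c "
from h import *
avg(2)"

```

```text
t: 42.55
t 42.65 p [592.15 185.    35.49] ang 163.15 F [0.   0.88 5.08] | tool along x -513.12 y 348.66, Fx 0.25 Fy 0.84
t: 42.85
t 42.95 p [592.65 184.85  35.49] ang 163.15 F [-0.58  0.92  5.89] | tool along x -513.62 y 348.70, Fx 0.82 Fy 0.71
t: 43.15
t 43.25 p [592.87 184.73  35.47] ang 163.14 F [-0.91  1.45  6.74] | tool along x -513.83 y 348.70, Fx 1.29 Fy 1.13
```

```bash
python3 -m inch '[[-0.0005,0,-0.0003,0],[0,0,0,0]]'|head -1
python3 -c "
from h import *
avg(2)"
python3 -m inch '[[-0.0004,0,0,0],[0,0,0,0]]'|head -1
python3 -c "
from h import *
avg(2)"

```

```text
t: 43.45
t 43.55 p [593.2  184.45  35.48] ang 163.15 F [-2.64  2.36  5.13] | tool along x -514.29 y 348.45, Fx 3.21 Fy 1.50
t: 43.75
t 43.85 p [593.46 184.27  35.48] ang 163.14 F [-2.29  2.23  5.75] | tool along x -514.52 y 348.45, Fx 2.84 Fy 1.47
```

```bash
python3 -m inch '[[-0.0004,0.0008,-0.0002,0],[0,0,0,0]]'|head -1
python3 -c "
from h import *
avg(2)"
python3 -m inch '[[-0.0003,0.0008,0,0],[0,0,0,0]]'|head -1
python3 -c "
from h import *
avg(2)"

```

```text
t: 44.05
t 44.15 p [593.57 184.29  35.46] ang 163.13 F [-3.99  1.18  6.44] | tool along x -514.52 y 348.65, Fx 4.17 Fy -0.03
t: 44.35
t 44.45 p [593.76 184.32  35.48] ang 163.11 F [-4.94 -0.11  8.8 ] | tool along x -514.58 y 348.91, Fx 4.70 Fy -1.54
```

```bash
python3 -m inch '[[0,0,-0.0006,0],[0,0,0,0],[0,0,0,0]]'|head -1
python3 -c "
from h import *
avg(2)"

```

```text
t: 44.75
t 44.85 p [594.06 184.04  35.57] ang 163.10 F [-4.45 -2.06 -0.13] | tool along x -514.92 y 348.77, Fx 3.66 Fy -3.26
```

```bash
python3 -m inch '[[-0.0002,-0.0006,0,0],[0,0,0,0]]'|head -1
python3 -c "
from h import *
avg(2)"
python3 -m inch '[[-0.0001,-0.0001,0,0],[0,0,0,0],[0,0,0,0]]'|head -1
python3 -c "
from h import *
avg(4)"

```

```text
t: 45.05
t 45.15 p [594.34 183.77  35.6 ] ang 163.12 F [-4.48 -1.84 -3.9 ] | tool along x -515.38 y 348.42, Fx 3.75 Fy -3.06
t: 45.45
t 45.65 p [594.43 183.64  35.6 ] ang 163.11 F [-5.09 -1.44 -2.6 ] | tool along x -515.45 y 348.41, Fx 4.45 Fy -2.86
```

```bash
python3 -m inch '[[0,-0.0006,0,0],[0,0,0,0]]'|head -1
python3 -c "
from h import *
avg(2)"
python3 -m inch '[[0,-0.0002,0.0001,0],[0,0,0,0],[0,0,0,0]]'|head -1
python3 -c "
from h import *
avg(4)"

```

```text
t: 45.85
t 45.95 p [594.52 183.4   35.86] ang 163.13 F [-4.7  -0.95 -4.05] | tool along x -515.70 y 348.07, Fx 4.22 Fy -2.27
t: 46.25
t 46.45 p [594.56 183.34  35.87] ang 163.13 F [-4.56 -1.11 -3.88] | tool along x -515.79 y 347.97, Fx 4.04 Fy -2.38
```

```bash
python3 -m inch '[[0,-0.0006,0.0003,0],[0,0,0,0]]'|head -1
python3 -c "
from h import *
avg(2)"
python3 -m inch '[[0,-0.0004,0,0],[0,0,0,0],[0,0,0,0]]'|head -1
python3 -c "
from h import *
avg(4)"

```

```text
t: 46.65
t: 47.0Traceback (most recent call last):
  File "<string>", line 3, in <module>
    avg(2)
    ~~~^^^
  File "h.py", line 23, in avg
    bot.read_camera("side");o=bot.get_obs();P.append(o["eef_pos"]*1e3);F.append(o["contact_force"])
    ~~~~~~~~~~~~~~~^^^^^^^^
ValueError: 200 camera calls are used up
Traceback (most recent call last):
  File "h.py", line 23, in avg
    bot.read_camera("side");o=bot.get_obs();P.append(o["eef_pos"]*1e3);F.append(o["contact_force"])
    ~~~~~~~~~~~~~~~^^^^^^^^
ValueError: 200 camera calls are used up
```

```bash
cat >> h.py <<'E'
def now():
    o=bot.get_obs();w,x,y,z=o["tool_rot"];a=np.arctan2(2*(x*y+w*z),1-2*(y*y+z*z));p=o["eef_pos"]*1e3;f=o["contact_force"]
    X=np.array([np.cos(a),np.sin(a)]);Y=np.array([X[1],-X[0]]);c=np.radians(35.5);e=np.array([np.cos(c),np.sin(c)]);g=np.array([-e[1],e[0]])
    print("t %.2f p %s ang %.2f Fz %.2f | x %.2f y %.2f, Fx %.2f Fy %.2f | ex %.2f ey %.2f g %.0f"%(o["t"],p.round(2),np.degrees(a),f[2],X@p[:2],Y@p[:2],X@f[:2],Y@f[:2],e@f[:2],g@f[:2],o["grasp_force"]))
    return p,a
E
python3 -c "
from h import *
now()"
for i in 1 2 3; do python3 -m inch '[[0,0,0,0]]' >/dev/null; python3 -c "
from h import *
now()"; done
```

```text
t 47.00 p [594.5  183.15  35.81] ang 163.17 Fz -4.59 | x -515.98 y 347.48, Fx 5.11 Fy -0.72 | ex -3.69 ey 3.61 g 40
t 47.10 p [594.55 183.15  35.83] ang 163.16 Fz -3.40 | x -516.01 y 347.51, Fx 5.27 Fy -2.14 | ex -4.91 ey 2.86 g 40
t 47.20 p [594.56 183.15  35.83] ang 163.16 Fz -4.43 | x -516.03 y 347.50, Fx 4.62 Fy -0.80 | ex -3.46 ey 3.17 g 40
t 47.30 p [594.54 183.13  35.84] ang 163.16 Fz -4.09 | x -516.02 y 347.47, Fx 5.38 Fy -1.07 | ex -4.14 ey 3.60 g 40
```

Diagonal 2 is held at about 5 N with both bars touched, and the extension is √(55.92²+18.22²) = 58.8 mm. The difference from diagonal 1 is 11.6 mm. Adding about 0.4 mm for the corner-angle effect on the tips gives 12.0 mm, so the bar has to shift +y by about 7.5 mm. My camera estimate was also 7.5. Now I'll shut the rule, take it out and lay it beside the frame.

```bash
python3 -m inch '[[0,0,0.0001,0],[0.001,0.0005,0,0],[0.003,0,0.0001,0],[0.006,0,0,0],[0.007,0,0,0],[0.007,0,0,0],[0.007,0,0,0],[0.007,0,0,0],[0.007,0,0,0],[0.006,0,0,0],[0.003,0,0,0]]'|head -1; python3 -c "
from h import *
now()"
python3 -m inch '[[-0.002,0,-0.008,0],[-0.002,0,-0.02,0],[0,0,-0.025,0],[-0.005,-0.014,0,0],[-0.01,-0.028,0,0],[-0.01,-0.028,0,0],[-0.01,-0.028,0,0],[-0.01,-0.028,0,0],[-0.01,-0.028,0,0],[-0.01,-0.028,0,0],[-0.01,-0.028,0,0],[-0.01,-0.028,0,0]]'|head -1
python3 -m inch '[[-0.01,-0.028,0,0],[-0.005,-0.014,0,0],[0,0,0,0],[0,0,0,0]]'|head -1; python3 -c "
from h import *
now()"
```

```text
t: 48.4
t 48.40 p [542.58 199.1   35.8 ] ang 163.17 Fz -2.89 | x -461.67 y 347.69, Fx 0.05 Fy 1.67 | ex 1.30 ey 1.06 g 40
t: 49.6
t: 50.0
t 50.00 p [561.18 -98.83  88.36] ang 163.13 Fz -1.89 | x -565.71 y 68.26, Fx -0.74 Fy 0.40 | ex 0.77 ey -0.34 g 40
```

```bash
python3 -m inch '[[0,0,0.015,0],[0,0,0.02,0],[0,0,0.012,0],[0,0,0.005,0],[0,0,0.0005,0],[0,0,0,0],[0,0,0,0]]'|head -1; python3 -c "
from h import *
now()"
```

```text
t: 50.7
t 50.70 p [561.63 -99.17  36.33] ang 163.15 Fz -3.94 | x -566.26 y 67.84, Fx 0.22 Fy -0.94 | ex -0.88 ey -0.40 g 40
```

```bash
python3 -m inch '[[0,0,0.0007,0],[0,0,0,0]]'|head -1; python3 -c "
from h import *
now()"
python3 -m inch '[[0,0,0,0],[0,0,0,0],[0,0,0,0],[0,0,-0.01,0],[0,0,-0.03,0],[0,0,-0.03,0],[0.009,0.0125,0,0],[0.018,0.0251,0,0],[0.018,0.0251,0,0],[0.018,0.0251,0,0],[0.018,0.0251,0,0],[0.018,0.0251,0,0]]' 0.05 40|head -1
python3 -m inch '[[0.018,0.0251,0,0],[0.018,0.0251,0,0],[0.0087,0.0127,0,0],[0,0,0,4],[0,0,0,8],[0,0,0,8.5],[0,0,0,8.5],[0,0,0,6],[0,0,0,2.6],[0,0,0,0],[0,0,0,0]]'|head -1
python3 -c "
from h import *
p,a=now();goto(482.3,134.8,p,a);print(np.degrees(a)-125.5,bot.get_obs()['gripper_width'])"
```

```text
t: 50.9
t 50.90 p [561.6  -99.38  35.61] ang 163.13 Fz -3.78 | x -566.27 y 67.83, Fx 0.10 Fy -0.30 | ex -0.30 ey -0.10 g 40
t: 52.1
t: 53.2
t 53.20 p [482.21 134.84 105.73] ang 125.64 Fz -0.46 | x -171.37 y 470.46, Fx -0.56 Fy -0.03 | ex -0.03 ey -0.56 g 0
to go tool x -0.09 y 0.05
0.13752793305506827 0.5852757473288344
```

```bash
python3 -m inch '[[0,0,0.015,0],[0,0,0.02,0],[0,0,0.02,0],[0,0,0.015,0],[0,0,0.01,0],[0,0,0.0047,0],[0,0,0,0],[0,0,0,0]]'|head -1; python3 -c "
from h import *
now()"
python3 -m inch '[[0,0,0,0],[0,0,0,0],[0,0,0,0],[0,0,0,0]]' 0.022 40|head -1; python3 -c "
from h import *
now();print(bot.get_obs()['gripper_width'])"
```

```text
t: 54.0
t 54.00 p [482.84 134.64  21.36] ang 125.54 Fz 0.46 | x -171.08 y 471.16, Fx -0.17 Fy -0.13 | ex -0.13 ey -0.17 g 0
t: 54.4
t 54.40 p [481.92 134.16  20.97] ang 125.52 Fz 1.08 | x -170.77 y 470.19, Fx -0.80 Fy -3.23 | ex -3.23 ey -0.80 g 1
0.25520453817694255
```

```bash
python3 -m inch '[[0,-0.0012,0,0],[0,0,0,0]]' |head -1; python3 -c "
from h import *
now()"
python3 -m inch '[[0,0,0,0],[0,0,0,0],[0,0,0,0],[0,0,0,0]]' 0.0 60|head -1; python3 -c "
from h import *
now();print(bot.get_obs()['gripper_width'])"
```

```text
t: 54.6
t 54.60 p [481.85 134.12  21.02] ang 125.54 Fz -0.41 | x -170.97 y 470.04, Fx -0.05 Fy -0.36 | ex -0.36 ey -0.05 g 0
t: 55.0
t 55.00 p [481.12 133.54  21.12] ang 125.50 Fz 6.17 | x -170.69 y 469.23, Fx 0.23 Fy -2.86 | ex -2.86 ey 0.23 g 61
0.214919108107152
```

```bash
python3 -m inch '[[0.001,0,0,0],[0.0015,0,0,0],[0.0015,0,0,0],[0.0015,0,0,0],[0.0015,0,0,0],[0,0,0,0],[0,0,0,0]]' |head -1
for i in 1 2 3; do python3 -c "
from h import *
now()"; python3 -m inch '[[0,0,0,0]]' >/dev/null; done
```

```text
t: 55.7
t 55.70 p [478.76 136.67  21.24] ang 125.37 Fz 4.07 | x -165.72 y 469.50, Fx -8.52 Fy -2.58 | ex -2.60 ey -8.51 g 61
t 55.80 p [478.78 136.68  21.23] ang 125.37 Fz 2.74 | x -165.71 y 469.52, Fx -9.16 Fy -3.34 | ex -3.36 ey -9.15 g 61
t 55.90 p [478.79 136.69  21.26] ang 125.37 Fz 3.09 | x -165.73 y 469.53, Fx -8.76 Fy -4.39 | ex -4.41 ey -8.75 g 61
```

```bash
cat >> h.py <<'E'
def sh():
    o=bot.get_obs();p=o["eef_pos"]*1e3;f=o["contact_force"];e=np.array([np.cos(np.radians(35.5)),np.sin(np.radians(35.5))]);g=np.array([-e[1],e[0]]);d=p[:2]-[481.12,133.54]
    print("t %.2f shift %.2f lateral %.2f  F ey %.2f ex %.2f z %.1f"%(o["t"],g@d,e@d,g@f[:2],e@f[:2],f[2]))
E
python3 -m inch '[[0.001,0,0,0],[0.001,0,0,0],[0.001,0,0,0],[0.0006,0,0,0],[0,0,0,0],[0,0,0,0]]' |head -1
python3 -c "
from h import *
sh()"; python3 -m inch '[[-0.0015,0,0,0],[-0.0015,0,0,0],[0,0,0,0]]' >/dev/null; python3 -c "
from h import *
sh()"; python3 -m inch '[[0,0,0,0]]' >/dev/null;python3 -c "
from h import *
sh()"
```

```text
t: 56.6
t 56.60 shift 7.43 lateral -0.12  F ey -9.00 ex -4.16 z 3.5
t 56.90 shift 7.25 lateral -0.10  F ey -2.06 ex -3.00 z 7.4
t 57.00 shift 7.26 lateral -0.14  F ey -1.03 ex -4.42 z 7.2
```

```bash
python3 -m inch '[[0.0015,0,0,0],[0.0015,0,0,0],[0.0003,0,0,0],[0,0,0,0],[0,0,0,0]]' |head -1
python3 -c "
from h import *
sh()"; python3 -m inch '[[-0.0015,0,0,0],[-0.0018,0,0,0],[-0.0003,0,0,0],[0,0,0,0],[0,0,0,0]]' >/dev/null; python3 -c "
from h import *
sh()"
```

```text
t: 57.5
t 57.50 shift 8.13 lateral -0.09  F ey -8.24 ex -3.64 z 4.3
t 58.00 shift 7.93 lateral -0.09  F ey 1.91 ex -5.01 z 6.6
```

```bash
python3 -m inch '[[-0.001,0,0,0],[-0.001,0,0,0],[0,0,0,0]]' >/dev/null
python3 -c "
from h import *
sh()"; python3 -m inch '[[-0.0004,0,0,0],[0,0,0,0],[0,0,0,0]]' >/dev/null; python3 -c "
from h import *
sh()"
```

```text
t 58.30 shift 7.79 lateral -0.08  F ey 5.56 ex -4.14 z 9.7
t 58.60 shift 7.77 lateral -0.08  F ey 6.77 ex -4.20 z 9.1
```

```bash
python3 -m inch '[[-0.0006,0,0,0],[0,0,0,0],[0,0,0,0]]' >/dev/null
python3 -c "
from h import *
sh()"; python3 -m inch '[[-0.0003,0,0,0],[0,0,0,0],[0,0,0,0]]' >/dev/null; python3 -c "
from h import *
sh()"; python3 -m inch '[[-0.0002,0,0,0],[0,0,0,0],[0,0,0,0]]' >/dev/null; python3 -c "
from h import *
sh()"
```

```text
t 58.90 shift 7.56 lateral -0.08  F ey 8.50 ex -3.57 z 9.6
t 59.20 shift 7.44 lateral -0.10  F ey 8.30 ex -3.82 z 8.9
t 59.50 shift 7.26 lateral -0.12  F ey 8.69 ex -4.23 z 9.9
```

```bash
python3 -m inch '[[0.0014,0,0,0],[0.0014,0,0,0],[0,0,0,0],[0,0,0,0]]' >/dev/null
python3 -c "
from h import *
sh()"
```

```text
t 59.90 shift 7.44 lateral -0.10  F ey 2.25 ex -3.15 z 7.0
```

```bash
python3 -m inch '[[0.0006,0,0,0],[0,0,0,0],[0,0,0,0]]' >/dev/null
python3 -c "
from h import *
sh()"
python3 -m inch '[[0,0,0,0],[0,0,0,0],[0,0,0,0],[0,0,-0.005,0],[0,0,-0.015,0],[0,0,-0.03,0],[0,0,-0.03,0],[0,0,-0.03,0],[0,0,0,0],[0,0,0,0]]' 0.045
python3 -c "
from station import bot
print(bot.hand_in())"
```

```text
t 60.20 shift 7.44 lateral -0.10  F ey -0.08 ex -3.62 z 6.7
t: 61.2
eef_pos: [0.4776, 0.1401, 0.1316]
tool_rot: [0.0, 0.458, 0.889, 0.001]
contact_force: [0.3, -0.3, -0.6]
gripper_width: 0.526
grasp_force: 0.0
the job is handed in; nothing more can be done
None
```

I handed the job in at 61 s: both diagonals were read with about 5 N on the nose, stud diagonal first (they differed by about 12 mm), the rule was laid flat beside the frame, and the free bar was shifted 7.4 mm to square it; I couldn't check the final squareness because the camera calls had run out, and on the stud diagonal the heel was dragged off its corner on the first draw, so I re-seated it and drew again before reading.

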